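# Level the kiosk shelf and keep the spirit level pressed

### The arm

A 6-joint arm with a two-finger parallel gripper is mounted at the origin on the work surface. World frame = base frame: x ahead of the robot, y to its left, z up, the work surface at z = 0. Lengths are in mm, angles in rad, forces in N, time in s.
With the tool pointing down it reaches from about 350 to 775 mm from the base axis. Payload 7.3 kg.
Tool frame: the origin (TCP) lies midway between the tips of the shut fingers; the grasp point (between the pads) lies 19 mm behind it (bot.tcp_to_grasp is the distance from the TCP to the grasp point, in mm); z points along the fingers, y is the line along which they close (so a half turn about z gives the same grasp; the last joint's range is limited). The gripper opens to 92 mm and grips with 3 to 60 N. Pads are 19 mm wide; open, the fingers measure 130 mm over their backs; the gripper's body (75 mm by 190 mm) begins 47 mm behind the grasp point.
Start: joints at [1.145, 0.342, 1.524, -0, 1.275, -0.146], TCP at [144.97, 504.607, 226.741] pointing down, gripper open.
Joint ranges: [-2.53, 2.53], [-0.77, 2.02], [0.04, 2.7], [-1, 4.14], [0.28, 2.66], [-3.11, 3.11]. Speed limits (rad/s): [2.57, 2.57, 3.14, 3.14, 3.14, 3.14].

### API

Orientations are given as [roll, pitch, yaw] about the fixed x, y, z axes, in that order (R = Rz(yaw) Ry(pitch) Rx(roll)).
In Python, from plant import bot, viewer gives the robot as it stands. The module is installed in compiled form; this text tells all that it offers.
- The arm moves only by the shell command python3 -m handwheel 'ROWS'. ROWS is text: rows parted by semicolons, each of 7 numbers parted by spaces: the shift along the tool's x, y, z scaled (see below), then the turn, a rotation vector about the tool's x, y, z scaled (see below), then the opening, from -1 (shut) to 1 (fully open), so that 0 is half open. In form: tx ty tz rx ry rz gripper; .... A call has 1 to 8 rows; each row is the pose to reach, as a shift and turn from the pose commanded when the call began, along the tool's axes at that moment, turning the shorter way round; what a row does not reach only later rows make up. The controller multiplies each number of a shift by 10 cm and each number of a turn by pi rad. A row lasts 1/12 s, in which the tool goes at most 41.7 mm and 7.16 degrees, less where a joint would pass 70% of its speed; a pose out of reach is approached as far as the arm can. A call with a number of a shift or a turn outside -1 to 1 is refused whole. A call with a gripper value outside its range is refused whole. The fingers move at their own pace and stop on an object; the grip force is fixed at half the most. Time passes only in rows, so rows that repeat a pose let the fingers close. It gives the time, the measured TCP pose, the force, the opening and the grip force at its end, in the units of the state.
- bot.get_obs(): the state, without advancing time (a new reading comes with each control period).
- viewer.capture(name): name is "side" or "top" or "wrist"; returns a dict with "frame" (480x640x3 uint8, red, green, blue), "fov_y" (degrees; the focal length in pixels is half the picture's height over the tangent of half this angle, whatever the lens; pixels are square), "cx", "cy" (the principal point, pixels), "T" (4x4, takes a point from camera to world coordinates). Camera axes: x right, y down, z forward; pixel columns grow to the right and rows downward; lengths in mm; the calibration is good to about 2 mm. A picture is of the moment at which its call begins. There is no depth.
- bot.close_job(): hands the job in; it is judged then, once.
Trained networks look in a picture, given as the dict that the camera call returned (one of the last four; its "shot" number tells which), for a name from the list of things; names that differ only in an ending like _2 or _b are one class to them, and where a whole thing is asked for, a point or a joint stands for the part that bears it (a point fixed in the world has none). Each returns a list of dicts, best first, with "score" (0 to 1); they miss things now and then, are a little off and sometimes report something else, mostly with a low value. They report only what shows in the picture. A call takes as long as a camera call. They do not tell look-alikes from the thing itself.
- viewer.recognise(target, picture): "centre" ([column, row] in pixels, amid what is visible of it).
- viewer.cut_out(target, picture): "pixels" (480x640 bool, what is visible of it) and "centre" ([column, row] in pixels, amid what is visible of it).
The state is a dict: "time": time; "joint_positions": joint angles; "dq": joint speeds; "tau": joint torques, N m; "tool_pos": TCP position; "tcp_rot": TCP orientation; "contact_force": force on the tool from outside, world axes, zero at the start; "moment": the same for the moment, N m; "grip_width": finger opening in mm; "finger_force": force on a finger pad.
Only numpy, scipy, OpenCV 4.12 (cv2) and the standard library are available. Lean on these libraries where they do the work, as an engineer would, in place of code of your own. Each camera call takes 0.05 s, during which the arm holds its last target. There are 200 camera calls.

### The job

The white riser shelf leans down to the right, where its levelling foot with the black hand knob is. Lay the spirit level on the shelf along its length and bed it down with a firm press, then turn the knob until the bubble stands in the middle between its lines. Finish by pressing the level firmly down flat on the shelf, bubble centred, and stay like that, still pressing, so that I can tighten the lock nut; leave the other things where they are.

Things in the scene. Friction and masses are not known exactly. Their poses are not given: they have to be found in the camera images.
- shelf: white melamine riser shelf on the counter, cannot be shifted. Its left end (+y) stands on an end panel, its right end (-y) on a single levelling foot; it rocks sideways about the bottom edge of the left panel. Origin on the counter under that panel, 150 mm left of the board's middle; x to the back, y to the left, z out of the board's top
- shelf_mid (a point): centre of the board's flat top face, 100 mm above the counter; the board is 200 (x, front to back) x 340 (y, left to right) x 18; axes as the shelf's
- strip (a point): middle of the top of the black magnetic strip fixed along the rear of the board (32 x 200 x 12, 78 mm behind and 45 mm right of shelf_mid). Two L-shaped tension wrenches and a silver pick stick to it; wrenches reach forward to 22 mm behind shelf_mid's line, the pick's thin wire (85 mm right of shelf_mid) to 27 mm in front of it, at 17 mm above the board
- foot_grip (a point): point on the upright axis of the levelling foot's hand knob, a black fluted round knob 35 mm across beyond the right end of the board, 200 mm right of shelf_mid; 12 mm below the knob's top, 28 mm above the board's top. Its widest band runs from 8 mm below to 9 mm above the point; below, the fingers have 26 mm free to the nut and boss. Grip it from above on any two opposite sides
- foot_pad (a point): underside of the foot under the knob. About 0.12 N m turns the knob and it stays where left. Clockwise from above screws the foot out and lifts the right end: 3 mm per turn, 350 mm from the rocking edge, so 1 rad of turn changes the lean by 0.00136 rad. The right end starts too low and needs 0.25 to 0.65 turn clockwise; the knob can go a full turn either way from level
- level: aluminium spirit level, 230 long (x) x 24 wide (y) x 42 high, about 0.34 kg, lying on the counter left of the shelf at the start. Origin at the centre of its flat underside, z up. The sides are flat and plain and can be gripped at the middle; the top is solid except for the vial in its middle
- vial (a point): middle of the level's vial, 34 mm above its underside, read from above: a yellow-green tube 60 long along x, with a pale bubble 16 long. Two thin black lines 8.5 mm either side of the middle mark where the bubble's ends stand when it is centred
- bubble (a joint): place of the bubble along the vial, m: 0 in the middle, plus towards the level's +x end. It runs to the higher end, 2 mm per 0.001 rad of lean of the level, stops at 19 mm, and settles in about a second
- door_knob: bystander: bronze door knob on its round rose, rose 62 across, 62 high, stands on the left rear part of the shelf; origin under its centre
- oil_can: bystander: worn red enamel oil can, 76 across, 88 high to the cap, thin brass spout to 165 high, stands on the counter; origin under its centre
- padlock: bystander: brass padlock lying flat, body 44 x 50 x 22, shackle along its +x; origin under the centre of its body
- cylinder: bystander: brass door lock cylinder, 62 long (x), 17 wide, 33 high; origin under its centre
- driver: bystander: screwdriver 190 long lying along its x; origin under its middle
- mug: bystander: white mug with key blanks standing in it, 80 across, 85 high, keys to about 95; origin under its centre
Mind the look-alikes: they are no part of the job. There is more than one size of the level; the one meant has the size given above.

How it is judged (in metres and radians):
On the way, in this order (a step that is already met when the one before it is completed fails the run):
1. the level lies along the leaning shelf, pressed down firmly, before the foot is turned (angle between the x axis of level and the y axis of shelf, either way round below 0.15 rad and angle between level's own z axis and vertical below 0.02 rad and x of level in the frame of shelf_mid between -0.088 and 0.045 m and y of level in the frame of shelf_mid between -0.055 and 0.055 m and z of level in the frame of shelf_mid between -0.003 and 0.003 m and contact force between level and shelf above 6.5 N and contact force between any of the fingers, the arm and level above 3 N and angle between shelf's own z axis and vertical above 0.0016 rad), for 0.3 s.
2. the foot has been turned until the bubble stands centred, the level lying along the shelf (angle between the x axis of level and the y axis of shelf, either way round below 0.15 rad and angle between level's own z axis and vertical below 0.02 rad and x of level in the frame of shelf_mid between -0.088 and 0.045 m and y of level in the frame of shelf_mid between -0.055 and 0.055 m and z of level in the frame of shelf_mid between -0.003 and 0.003 m and value of joint bubble between -0.002 and 0.002 m and angle between shelf's own z axis and vertical below 0.0011 rad), for 0.3 s.
At the end, for the whole second after the job is handed in: The robot still presses the level: it bears on the shelf with over 6.5 N, weight included, and the robot pushes it with over 3 N. It lies at rest, flat, wholly on the board, within 0.15 rad of its length; the bubble is within 2 mm of the middle and the shelf within 0.0011 rad of level (all of step 2 and contact force between level and shelf above 6.5 N and contact force between any of the fingers, the arm and level above 3 N and linear speed of level below 0.01 m/s); the arm keeps its last pose, push and grip.
It fails at once if a bystander is shifted by more than 30 mm (distance of any of door_knob, oil_can, padlock, cylinder, driver, mug from where it was at the start of the episode above 0.03 m).
It also fails if it takes over 72 s, if anything falls off the work surface, if the arm or the gripper's body presses on something with over 40 N, if the wrist force passes 120 N, or if a joint passes its speed limit or range.

## Working session

There is one attempt and no reset: what is moved stays moved. The work goes in short steps, Python scripts to look and compute and a shell command to move; the robot and the scene stay as the last step left them, time stands still between calls to the robot, and variables do not carry over. Pictures are saved under pics/ and viewed, at most 10 in all, crops included, and the job is handed in when it is done.

```bash
mkdir -p pics; cat > h.py <<'E'
import numpy as np, cv2
from plant import bot, viewer
from scipy.spatial.transform import Rotation as R
def ray(p,uv):
    f=240/np.tan(np.radians(p["fov_y"])/2); T=np.array(p["T"])
    d=T[:3,:3]@np.array([(uv[0]-p["cx"])/f,(uv[1]-p["cy"])/f,1]); return T[:3,3],d
def onz(p,uv,z):
    o,d=ray(p,uv); return (o+d*(z-o[2])/d[2]).round(1)
def proj(p,X):
    f=240/np.tan(np.radians(p["fov_y"])/2); T=np.array(p["T"]); c=T[:3,:3].T@(np.array(X)-T[:3,3])
    return [round(c[0]/c[2]*f+p["cx"],1),round(c[1]/c[2]*f+p["cy"],1)]
def save(p,n): cv2.imwrite("pics/"+n,p["frame"][:,:,::-1])
def st():
    o=bot.get_obs(); print({k:np.round(o[k],3) for k in("time","tool_pos","tcp_rot","contact_force","grip_width","finger_force","joint_positions")})
E
python3 - <<'E'
from h import *
st()
for c in("top","side"):
    p=viewer.capture(c); save(p,c+"0.png"); print(c,p["fov_y"],np.array(p["T"]).round(2).tolist())
    for t,z in(("level",42),("vial",34),("shelf",100),("shelf_mid",100),("foot_grip",128),("strip",112),("door_knob",100),("oil_can",60),("padlock",22),("cylinder",33),("driver",10),("mug",85)):
        print(t,[(round(d["score"],2),np.round(d["centre"]).tolist(),onz(p,d["centre"],z).tolist()) for d in viewer.recognise(t,p)[:3]])
E
```

```text
{'time': np.float64(0.0), 'tool_pos': array([144.794, 504.215, 226.04 ]), 'tcp_rot': array([-3.14 , -0.   ,  2.862]), 'contact_force': array([-0.17 ,  0.278, -0.12 ]), 'grip_width': np.float64(91.711), 'finger_force': np.float64(0.0), 'joint_positions': array([ 1.145,  0.343,  1.525,  0.   ,  1.275, -0.146])}
top 43.41280614658222 [[0.03, -0.99, 0.16, 306.15], [-1.0, -0.03, -0.01, 41.08], [0.02, -0.16, -0.99, 1584.39], [0.0, 0.0, 0.0, 1.0]]
level [(0.77, [135.0, 231.0], [544.7, 481.1, 42.0]), (0.73, [198.0, 248.0], [503.6, 316.8, 42.0]), (0.66, [137.0, 312.0], [337.7, 461.0, 42.0])]
vial [(0.96, [139.0, 311.0], [339.5, 459.5, 34.0]), (0.93, [135.0, 234.0], [536.5, 484.8, 34.0]), (0.72, [200.0, 252.0], [496.4, 314.2, 34.0])]
shelf [(0.66, [363.0, 228.0], [559.5, -101.4, 100.0]), (0.31, [460.0, 300.0], [389.0, -343.1, 100.0])]
shelf_mid [(0.55, [362.0, 227.0], [561.5, -97.8, 100.0])]
foot_grip [(0.48, [444.0, 221.0], [579.1, -296.7, 128.0])]
strip [(0.66, [363.0, 230.0], [553.4, -99.3, 112.0])]
door_knob [(0.86, [311.0, 205.0], [614.8, 30.6, 100.0])]
oil_can [(0.77, [422.0, 306.0], [37
[... 612 characters left out ...]
41.5, 100.0]), (0.26, [258.0, 290.0], [300.8, 22.8, 100.0])]
shelf_mid [(0.86, [382.0, 269.0], [556.1, -132.1, 100.0])]
foot_grip [(0.83, [447.0, 281.0], [567.9, -299.1, 128.0])]
strip [(0.72, [342.0, 233.0], [620.1, 48.7, 112.0]), (0.68, [381.0, 273.0], [523.2, -152.4, 112.0])]
door_knob [(0.59, [342.0, 230.0], [649.9, 77.3, 100.0]), (0.3, [259.0, 291.0], [301.2, 17.2, 100.0])]
oil_can [(0.7, [379.0, 353.0], [343.4, -288.4, 60.0]), (0.41, [244.0, 248.0], [462.4, 263.3, 60.0])]
padlock [(0.76, [326.0, 329.0], [370.5, -118.4, 22.0])]
cylinder [(0.63, [258.0, 289.0], [373.8, 110.0, 33.0])]
driver [(0.75, [423.0, 379.0], [386.7, -365.9, 10.0])]
mug [(0.95, [321.0, 219.0], [689.0, 190.6, 85.0])]
```

View pics/top0.png

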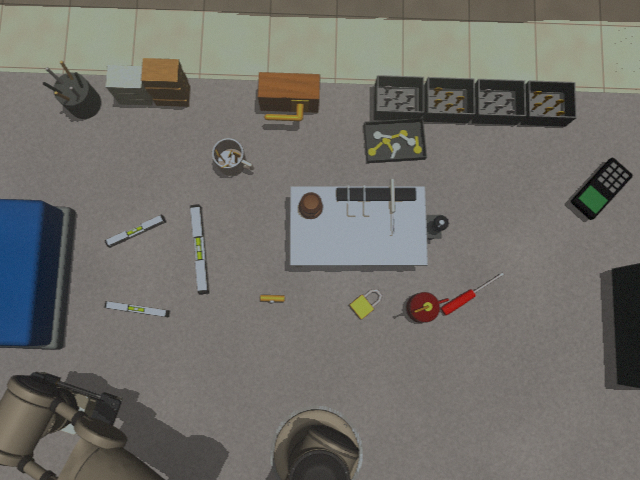

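View pics/side0.png

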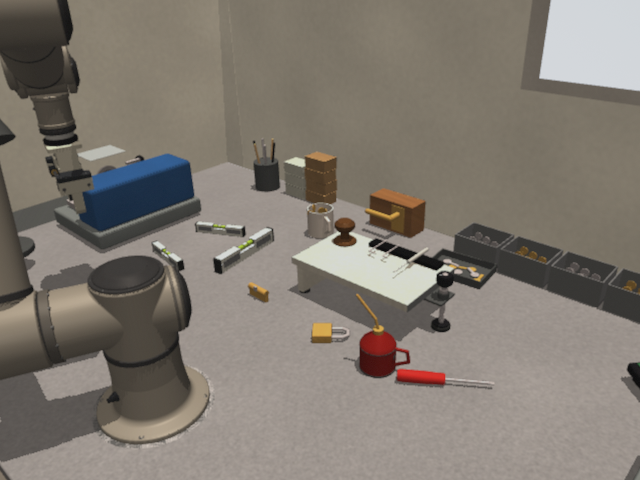

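```bash
python3 - <<'E'
from h import *
p=viewer.capture("top")
for t,z in(("level",42),("shelf",100)):
  for d in viewer.cut_out(t,p)[:3]:
    c,_=cv2.findContours(d["pixels"].astype(np.uint8),0,2)
    c=max(c,key=cv2.contourArea)
    print(t,round(d["score"],2),d["pixels"].sum(),[onz(p,x,z)[:2].tolist() for x in cv2.boxPoints(cv2.minAreaRect(c))],cv2.minAreaRect(c))
E
```

```text
level 0.76 443 [[344.4, 542.4], [363.2, 541.4], [346.3, 379.8], [327.5, 381.1]] ((137.46414184570312, 308.7654113769531), (64.1734619140625, 7.552969455718994), 7.696051120758057)
level 0.64 1001 [[618.2, 346.6], [622.0, 315.2], [390.8, 282.1], [387.2, 312.8]] ((199.41455078125, 248.594970703125), (89.79441833496094, 12.228277206420898), 84.99935913085938)
level 0.6 559 [[518.7, 558.2], [592.1, 413.4], [569.9, 402.0], [496.9, 546.6]] ((135.67774963378906, 230.89501953125), (9.392791748046875, 64.06248474121094), 65.77225494384766)
shelf 0.96 10849 [[677.8, 84.9], [694.2, -316.7], [474.0, -316.9], [459.1, 75.7]] ((369.83038330078125, 222.31285095214844), (86.27579498291016, 158.33897399902344), 89.53038024902344)
shelf 0.24 844 [[343.7, -199.5], [416.8, -225.0], [389.0, -311.3], [316.3, -285.2]] ((424.6184997558594, 307.7477111816406), (37.05397033691406, 31.396028518676758), 19.440034866333008)
shelf 0.21 171 [[578.0, -271.5], [604.4, -296.8], [580.8, -320.6], [554.6, -295.3]] ((440.7500305175781, 222.75), (13.435027122497559, 14.142135620117188), 45.0)
```

The top view shows three levels. The long one is at (199,249), about 230 mm long; the two at (136,231) and (137,310) are about 165 mm long, so they are the look-alikes. The shelf top has its corners at about (291,187), (426,186), (428,265) and (290,265), and the knob is at about (441,222). The side view matches this, with the knob top at (445,279).

```bash
cat >> h.py <<'E'
def go(pos,yaw):
    "row (scaled) from the measured pose to TCP pos and yaw, tool down"
    o=bot.get_obs(); r=R.from_euler("xyz",o["tcp_rot"]); q=R.from_euler("xyz",[np.pi,0,yaw])
    d=r.inv().apply(np.array(pos)-o["tool_pos"])/100; w=(r.inv()*q).as_rotvec()/np.pi
    print("row",d.round(3),w.round(4),"from",np.round(o["tool_pos"],1),np.round(o["tcp_rot"],4))
E
python3 - <<'E'
from h import *
p=viewer.capture("top")
c=np.array([onz(p,x,100) for x in((291,187),(426,186),(428,265),(290,265))]);print(c.tolist(),c.mean(0),np.linalg.norm(np.roll(c,1,0)-c,axis=1))
print("knob",onz(p,(441,222),138))
go((504,314,190),3.284)
E
```

```text
[[659.3, 82.6, 100.0], [672.9, -259.0, 100.0], [471.9, -263.7, 100.0], [461.7, 78.3, 100.0]] [566.45 -90.45 100.  ] [197.6467809  341.8706188  201.05494274 342.15207145]
knob [ 574.3 -288.   138. ]
row [-3.977 -0.841  0.367] [ 0.      0.     -0.1344] from [145.  504.6 226.7] [3.1415 0.     2.8618]
```

```bash
r="-1 -0.21 0.09 0 0 0 1"; 
python3 -m handwheel '-1 -0.21 0.09 0 0 0 1;-1 -0.21 0.09 0 0 0 1;-1 -0.21 0.09 0 0 0 1'
python3 -m handwheel '-1 -0.21 0.09 0 0 0 1;-1 -0.21 0.09 0 0 0 1;-1 -0.21 0.09 0 0 0 1'
python3 -m handwheel '-1 -0.21 0.09 0 0 0 1;-1 -0.21 0.09 0 0 0 1;-1 -0.21 0.09 0 0 0 1'
python3 -m handwheel '-0.98 -0.21 0.09 0 0 -0.134 1;-0.98 -0.21 0.09 0 0 -0.134 1;-0.98 -0.21 0.09 0 0 -0.134 1;-0.98 -0.21 0.09 0 0 -0.134 1;-0.98 -0.21 0.09 0 0 -0.134 1;-0.98 -0.21 0.09 0 0 -0.134 1'
python3 - <<'E'
from h import *
p=viewer.capture("wrist"); save(p,"w1.png"); st()
for d in viewer.cut_out("level",p)[:2]:
    c,_=cv2.findContours(d["pixels"].astype(np.uint8),0,2)
    c=max(c,key=cv2.contourArea); b=cv2.boxPoints(cv2.minAreaRect(c))
    print(round(d["score"],2),d["pixels"].sum(),b.round().tolist(),[onz(p,x,42)[:2].tolist() for x in b])
print([ (d["score"],d["centre"],onz(p,d["centre"],38)) for d in viewer.recognise("vial",p)[:2]])
E
```

```text
time: 1.75
tool_pos: [237.8, 455.2, 217.3]
tcp_rot: [-3.141, 0.001, 2.861]
contact_force: [0.2, 0.7, 1.3]
grip_width: 91.4
finger_force: 0.0
time: 2.0
tool_pos: [328.9, 406.9, 208.4]
tcp_rot: [-3.141, 0.001, 2.86]
contact_force: [0.1, -0.1, 0.2]
grip_width: 91.7
finger_force: 0.0
time: 2.25
tool_pos: [419.5, 358.8, 199.3]
tcp_rot: [-3.141, 0.001, 2.859]
contact_force: [-0.9, -0.0, -0.2]
grip_width: 92.0
finger_force: 0.0
time: 2.75
tool_pos: [504.2, 313.9, 190.5]
tcp_rot: [3.141, -0.001, -3.003]
contact_force: [-0.8, 0.2, 0.6]
grip_width: 91.9
finger_force: 0.0
{'time': np.float64(2.8), 'tool_pos': array([503.846, 314.234, 190.734]), 'tcp_rot': array([ 3.141, -0.   , -3.002]), 'contact_force': array([ 0.729,  0.322, -0.361]), 'grip_width': np.float64(91.645), 'finger_force': np.float64(0.0), 'joint_positions': array([ 0.429,  0.497,  1.381,  0.   ,  1.264, -1.282])}
0.91 7559 [[306.0, 87.0], [339.0, 87.0], [339.0, 348.0], [306.0, 348.0]] [[391.8, 289.6], [388.3, 314.4], [612.9, 349.9], [617.2, 319.1]]
0.85 3656 [[439.0, 291.0], [577.0, 251.0], [585.0, 280.0], [447.0, 321.0]] [[542.9, 429.7], [489.3, 539.0], [514.5, 556.0], [570.4, 444.4]]
[(0.85, [517.5, 283.2], array([526.8, 499.7,  38. ])), (0.83, [319.2, 211.0], array([486.1, 313.1,  38. ]))]
```

View pics/w1.png

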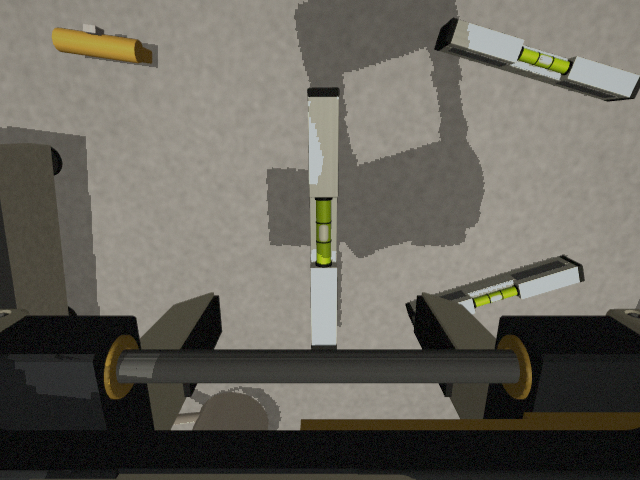

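The wrist picture shows the level upright in the frame. Its ends are at (323,90) and about (323,348), the vial spans rows 198–265 with its centre at about (323,231), and the fingers straddle it.

```bash
python3 - <<'E'
from h import *
p=viewer.capture("wrist")
v=onz(p,(323,231.5),38); a=onz(p,(323.5,90),42); b=onz(p,(324,345),42)
print(v,a,b,np.linalg.norm(a-b), (a+b)/2, np.arctan2((b-a)[1],(b-a)[0]))
yaw=np.arctan2((b-a)[1],(b-a)[0])-np.pi
m=v if 0 else v
go((m[0],m[1],100),yaw); go((m[0],m[1],6),yaw)
E
```

```text
[503.1 319.6  38. ] [391.6 303.5  42. ] [611.6 336.4  42. ] 222.44642051514336 [501.6  319.95  42.  ] 0.14844537476217756
row [-0.001  0.05   0.91 ] [ 0.0001  0.0001 -0.0022] from [503.7 314.6 191. ] [ 3.1414e+00  3.0000e-04 -3.0002e+00]
row [-1.00e-03  5.00e-02  1.85e+00] [ 0.0001  0.0001 -0.0022] from [503.7 314.6 191. ] [ 3.1414e+00  3.0000e-04 -3.0002e+00]
```

```bash

python3 -m handwheel '0 0.05 0.92 0 0 -0.002 1;0 0.05 0.92 0 0 -0.002 1;0 0.05 0.92 0 0 -0.002 1;0 0.05 0.92 0 0 -0.002 1'
python3 -m handwheel '0 0 0.93 0 0 0 1;0 0 0.93 0 0 0 1;0 0 0.93 0 0 0 1;0 0 0.93 0 0 0 1'
python3 -m handwheel '0 0 0 0 0 0 -1;0 0 0 0 0 0 -1;0 0 0 0 0 0 -1;0 0 0 0 0 0 -1;0 0 0 0 0 0 -1;0 0 0 0 0 0 -1;0 0 0 0 0 0 -1;0 0 0 0 0 0 -1'
```

```text
time: 3.28
tool_pos: [501.3, 318.5, 96.1]
tcp_rot: [-3.14, -0.007, -2.994]
contact_force: [-0.2, -0.1, 1.2]
grip_width: 91.7
finger_force: 0.0
time: 3.62
tool_pos: [502.7, 318.6, 4.9]
tcp_rot: [-3.141, -0.004, -2.994]
contact_force: [-0.2, -0.2, 1.8]
grip_width: 91.8
finger_force: 0.0
time: 4.28
tool_pos: [503.6, 318.9, 5.9]
tcp_rot: [3.141, 0.0, -2.994]
contact_force: [-0.3, -0.4, 0.2]
grip_width: 42.9
finger_force: 0.0
```

```bash

python3 -m handwheel '0 0 0 0 0 0 -1;0 0 0 0 0 0 -1;0 0 0 0 0 0 -1;0 0 0 0 0 0 -1;0 0 0 0 0 0 -1;0 0 0 0 0 0 -1'
python3 -m handwheel '0 0 -0.3 0 0 0 -1;0 0 -0.6 0 0 0 -1;0 0 -0.9 0 0 0 -1;0 0 -0.9 0 0 0 -1'
python3 -m handwheel '0 0 -0.3 0 0 0 -1;0 0 -0.6 0 0 0 -1;0 0 -0.9 0 0 0 -1;0 0 -0.9 0 0 0 -1'
python3 -m handwheel '0 0 -0.3 0 0 0 -1;0 0 -0.6 0 0 0 -1;0 0 -0.6 0 0 0 -1'
python3 - <<'E'
from h import *
st(); go((506.5,-92,235),1.606); go((506.5,113,240),2.447)
E
```

```text
time: 4.78
tool_pos: [503.6, 318.9, 5.6]
tcp_rot: [3.142, -0.0, -2.994]
contact_force: [-0.1, 0.6, -1.1]
grip_width: 23.7
finger_force: 30.0
time: 5.12
tool_pos: [506.4, 320.3, 101.4]
tcp_rot: [3.139, 0.009, -2.994]
contact_force: [1.5, 0.1, -2.2]
grip_width: 24.2
finger_force: 30.0
time: 5.45
tool_pos: [505.9, 320.0, 191.0]
tcp_rot: [3.139, 0.009, -2.994]
contact_force: [1.4, 1.5, -2.2]
grip_width: 23.7
finger_force: 30.0
time: 5.7
tool_pos: [505.4, 319.8, 250.0]
tcp_rot: [3.139, 0.008, -2.994]
contact_force: [1.1, 1.3, -3.1]
grip_width: 23.6
finger_force: 30.0
{'time': np.float64(5.7), 'tool_pos': array([505.366, 319.768, 249.978]), 'tcp_rot': array([ 3.139,  0.008, -2.994]), 'contact_force': array([ 1.074,  1.334, -3.12 ]), 'grip_width': np.float64(23.624), 'finger_force': np.float64(29.999), 'joint_positions': array([ 0.436,  0.458,  1.279,  0.   ,  1.396, -1.282])}
row [ 0.595 -4.075  0.136] [0.0026 0.0012 0.5358] from [505.4 319.8 250. ] [ 3.1393  0.0076 -2.994 ]
row [ 0.294 -2.047  0.093] [0.0017 0.002  0.2681] from [505.4 319.8 250. ] [ 3.1393  0.0076 -2.994 ]
```

```bash

python3 -m handwheel '0.07 -0.5 0 0 0 0 -1;0.15 -1 0 0 0 0 -1;0.15 -1 0 0 0 0 -1'
python3 -m handwheel '0.15 -1 0 0 0 0 -1;0.15 -1 0 0 0 0 -1;0.15 -1 0 0 0 0 -1'
python3 -m handwheel '0.15 -1 0 0 0 0.268 -1;0.15 -1 0 0 0 0.268 -1;0.15 -1 0 0 0 0.268 -1;0.15 -1 0 0 0 0.268 -1;0.15 -1 0 0 0 0.268 -1;0.15 -1 0 0 0 0.268 -1;0.15 -1 0 0 0 0.268 -1'
python3 -m handwheel '0.74 -0.71 0 0 0 0.268 -1;0.74 -0.71 0 0 0 0.268 -1;0.74 -0.71 0 0 0 0.268 -1;0.74 -0.71 0 0 0 0.268 -1;0.74 -0.71 0 0 0 0.268 -1;0.74 -0.71 0 0 0 0.268 -1;0.74 -0.71 0 0 0 0.268 -1;0.74 -0.71 0 0 0 0.268 -1'
python3 - <<'E'
from h import *
p=viewer.capture("wrist"); save(p,"w2.png"); st()
go((506.5,-92,170),1.606)
for t in("shelf","level"):
  for d in viewer.cut_out(t,p)[:1]:
    c,_=cv2.findContours(d["pixels"].astype(np.uint8),0,2)
    c=max(c,key=cv2.contourArea); b=cv2.approxPolyDP(c,6,True)[:,0]
    print(t,round(d["score"],2),b.tolist())
E
```

```text
time: 5.95
tool_pos: [502.3, 214.0, 243.0]
tcp_rot: [-3.139, -0.004, -2.995]
contact_force: [0.7, 0.3, -4.2]
grip_width: 23.8
finger_force: 30.0
time: 6.2
tool_pos: [502.2, 112.6, 243.2]
tcp_rot: [-3.14, -0.004, -2.996]
contact_force: [0.8, 0.0, -4.0]
grip_width: 23.6
finger_force: 30.0
time: 6.78
tool_pos: [502.3, 15.3, 243.3]
tcp_rot: [-3.14, -0.003, 2.44]
contact_force: [0.3, 0.9, -3.8]
grip_width: 23.7
finger_force: 30.0
time: 7.45
tool_pos: [400.0, 8.5, 243.9]
tcp_rot: [-3.139, -0.001, 1.602]
contact_force: [0.3, 0.9, -4.6]
grip_width: 24.0
finger_force: 30.0
{'time': np.float64(7.5), 'tool_pos': array([400.079,   8.475, 244.136]), 'tcp_rot': array([-3.139e+00, -1.000e-03,  1.607e+00]), 'contact_force': array([ 0.006, -1.144, -2.769]), 'grip_width': np.float64(23.742), 'finger_force': np.float64(29.999), 'joint_positions': array([-0.171,  0.096,  1.798,  0.   ,  1.25 , -0.207])}
row [-1.043  1.029  0.738] [-0.0008 -0.0002  0.0003] from [400.1   8.5 244.1] [-3.1391e+00 -6.0000e-04  1.6070e+00]
shelf 0.61 [[386, 157], [385, 173], [394, 180], [389, 313], [477, 314], [509, 348], [596, 347], [604, 315], [617, 305], [624, 263], [548, 243], [536, 208], [549, 187], [577, 173], [639, 189], [639, 147], [397, 147]]
level 0.94 [[279, 15], [290, 345], [343, 349], [360, 20]]
```

View pics/w2.png

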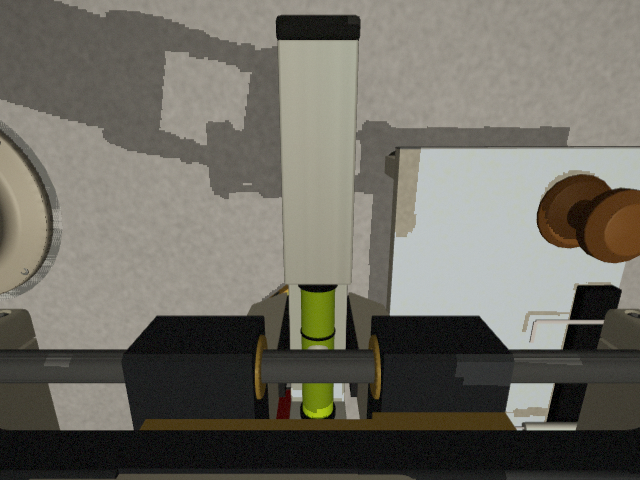

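The level hangs straight in the grip, with its far end at (319,26). The shelf's front-left corner is at about (399,148) and its front edge runs to about (390,312), to the right of the level. I turned the last shift the wrong way, so the level is still in front of the shelf.

```bash
python3 - <<'E'
from h import *
p=viewer.capture("wrist")
a=onz(p,(399,148),100); b=onz(p,(390,312),100); e=onz(p,(637,147),100)
print(a,b,e); y=(a-b)/np.linalg.norm(a-b); print("yaw",np.arctan2(-y[0],y[1]), np.arctan2((e-a)[1],(e-a)[0]))
th=0.035; ex=np.array([np.cos(th),np.sin(th),0]); ey=np.array([-np.sin(th),np.cos(th),0])
m=a+100*ex-170*ey; print("mid",m)
l=onz(p,(319,16),bot.get_obs()["tool_pos"][2]+36); print("level end",l)
go((506.5,-92,244),1.606)
E
```

```text
[460.9  80.2 100. ] [467.6 -62.5 100. ] [647.5  88.1 100. ]
yaw 0.046917191408976044 0.042311281493175694
mid [566.78754154 -86.19660017 100.        ]
level end [395.8 121.8 280.9]
row [-1.042  1.022  0.007] [-0.0004 -0.0001  0.0005] from [400.5   8.4 244.9] [-3.1403e+00 -4.0000e-04  1.6076e+00]
```

```bash

python3 -m handwheel '-0.5 0.5 0 0 0 -0.002 -1;-1 1 0 0 0 -0.002 -1;-1 1 0 0 0 -0.002 -1;-1 1 0 0 0 -0.002 -1;-1 1 0 0 0 -0.002 -1'
python3 -m handwheel '-0.03 0.07 0.4 0 0 0 -1;-0.03 0.07 0.8 0 0 0 -1;-0.03 0.07 1 0 0 0 -1;-0.03 0.07 1 0 0 0 -1;-0.03 0.07 1 0 0 0 -1'
python3 -m handwheel '0 0 0.29 0 0 0 -1;0 0 0.29 0 0 0 -1;0 0 0.31 0 0 0 -1;0 0 0.31 0 0 0 -1'
python3 - <<'E'
from h import *
go((508,-91.5,105.5),1.613); p=viewer.capture("side"); save(p,"s3.png")
E
```

```text
time: 8.07
tool_pos: [506.5, -91.0, 244.5]
tcp_rot: [3.141, 0.001, 1.611]
contact_force: [-0.7, 0.0, -4.6]
grip_width: 23.8
finger_force: 30.0
time: 8.48
tool_pos: [510.7, -90.3, 145.2]
tcp_rot: [-3.139, -0.001, 1.613]
contact_force: [1.4, -0.1, -3.2]
grip_width: 23.4
finger_force: 30.0
time: 8.82
tool_pos: [512.2, -91.0, 116.4]
tcp_rot: [3.139, 0.001, 1.612]
contact_force: [0.4, -0.3, -3.5]
grip_width: 23.7
finger_force: 30.0
row [-0.003 -0.042  0.109] [ 0.0007  0.0002 -0.0004] from [512.2 -91.  116.4] [3.1393e+00 8.0000e-04 1.6119e+00]
```

View pics/s3.png

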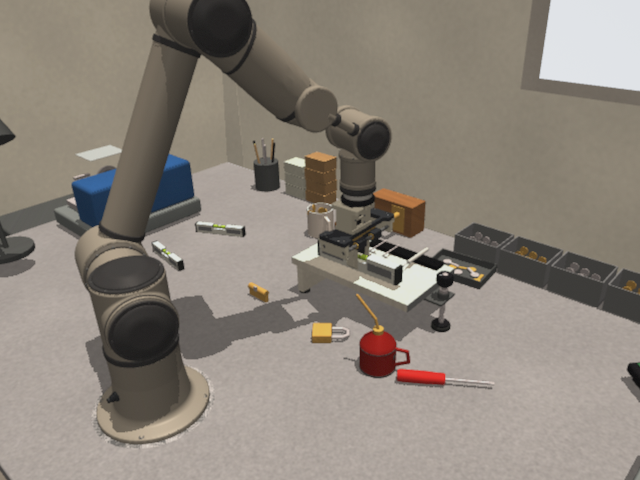

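The side view shows the level hanging just above the board along its length, with its right end at about (385,272), in front of the pick and clear of the strip.

```bash

python3 -m handwheel '0 -0.04 0.05 0 0 0 -1;0 -0.04 0.08 0 0 0 -1;0 -0.04 0.08 0 0 0 -1'
python3 -m handwheel '0 0 0.02 0 0 0 -1;0 0 0.02 0 0 0 -1;0 0 0.02 0 0 0 -1'
python3 -m handwheel '0 0 0.02 0 0 0 -1;0 0 0.02 0 0 0 -1;0 0 0.02 0 0 0 -1'
python3 -m handwheel '0 0 0.01 0 0 0 -1;0 0 0.01 0 0 0 -1;0 0 0.01 0 0 0 -1'
```

```text
time: 9.12
tool_pos: [506.9, -90.9, 106.5]
tcp_rot: [-3.141, -0.0, 1.611]
contact_force: [-0.3, -0.8, -4.1]
grip_width: 23.9
finger_force: 30.0
time: 9.37
tool_pos: [507.6, -91.1, 105.1]
tcp_rot: [3.141, 0.0, 1.611]
contact_force: [-2.2, 0.1, 0.3]
grip_width: 23.7
finger_force: 30.0
time: 9.62
tool_pos: [507.6, -91.1, 105.0]
tcp_rot: [3.14, 0.001, 1.612]
contact_force: [-6.3, 1.4, 17.3]
grip_width: 24.1
finger_force: 30.0
time: 9.87
tool_pos: [507.6, -91.2, 104.9]
tcp_rot: [3.14, 0.001, 1.612]
contact_force: [-10.0, 1.6, 26.6]
grip_width: 24.0
finger_force: 30.0
```

```bash

python3 -m handwheel '0 0 0 0 0 0 -1;0 0 0 0 0 0 -1;0 0 0 0 0 0 -1;0 0 0 0 0 0 -1;0 0 0 0 0 0 -1;0 0 0 0 0 0 -1;0 0 0 0 0 0 -1'
python3 -m handwheel '0 0 -0.025 0 0 0 -1;0 0 -0.025 0 0 0 -1;0 0 -0.025 0 0 0 0;0 0 -0.025 0 0 0 0;0 0 -0.025 0 0 0 0;0 0 -0.025 0 0 0 0;0 0 -0.025 0 0 0 0;0 0 -0.025 0 0 0 0'
python3 -m handwheel '0 0 -0.5 0 0 0 0;0 0 -0.5 0 0 0 0;0.6 0 -0.7 0 0 0 -1;0.6 0 -0.7 0 0 0 -1;0.6 0 -0.7 0 0 0 -1;0.6 0 -0.7 0 0 0 -1;0.6 0 -0.7 0 0 0 -1;0.6 0 -0.7 0 0 0 -1'
python3 - <<'E'
from h import *
p=viewer.capture("wrist"); save(p,"w4.png"); st()
print([ (d["score"],d["centre"],onz(p,d["centre"],134)) for d in viewer.recognise("vial",p)[:2]])
E
```

```text
time: 10.45
tool_pos: [507.6, -91.1, 104.9]
tcp_rot: [3.14, 0.001, 1.612]
contact_force: [-9.9, 1.4, 25.7]
grip_width: 23.8
finger_force: 30.0
time: 11.12
tool_pos: [507.3, -91.0, 104.0]
tcp_rot: [-3.141, -0.0, 1.611]
contact_force: [0.5, 0.3, -0.6]
grip_width: 45.9
finger_force: 0.0
time: 11.78
tool_pos: [504.8, -31.8, 173.8]
tcp_rot: [-3.141, 0.0, 1.611]
contact_force: [0.3, -0.3, -0.1]
grip_width: 10.2
finger_force: 0.0
{'time': np.float64(11.833), 'tool_pos': array([504.821, -31.835, 173.726]), 'tcp_rot': array([-3.141, -0.   ,  1.611]), 'contact_force': array([ 0.915, -0.827, -0.791]), 'grip_width': np.float64(6.361), 'finger_force': np.float64(0.0), 'joint_positions': array([-0.215,  0.358,  1.657, -0.   ,  1.127, -0.254])}
[(0.94, [315.8, 261.0], array([502.6, -19.6, 134. ]))]
```

View pics/w4.png

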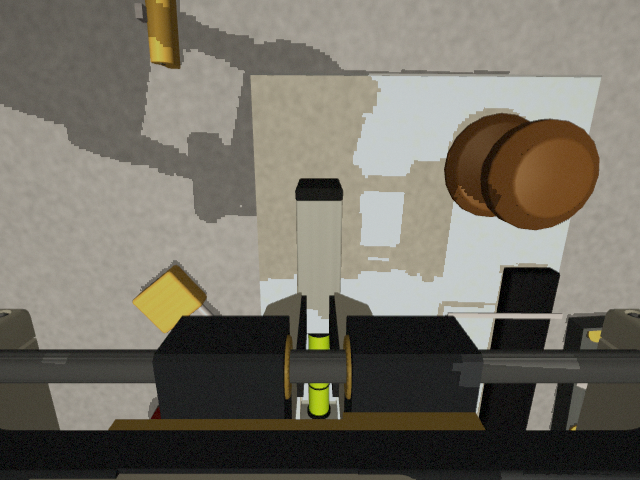

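The level lies on the shelf, its left end at about (320,190), but the gripper rail hides the vial at (318,375). I'll back off to the right and up to read the bubble.

```bash

python3 -m handwheel '-0.5 0 -0.4 0 0 0 0;-1 0 -0.6 0 0 0 0;-1 0 -0.6 0 0 0 0;-1 0 -0.6 0 0 0 0;-1 0 -0.6 0 0 0 0'
cat >> h.py <<'E'
def bub(n=None,z=134):
    p=viewer.capture("wrist"); T=np.array(p["T"])
    d=viewer.recognise("vial",p)
    d=min(d,key=lambda d:abs(onz(p,d["centre"],z)[1]+91)+abs(onz(p,d["centre"],z)[0]-506)); u,v=map(int,d["centre"]); print("vial",d["score"],d["centre"],onz(p,d["centre"],z))
    c=p["frame"][v-60:v+60,u-60:u+60]
    if n: cv2.imwrite("pics/"+n,cv2.resize(c[:,:,::-1],None,fx=5,fy=5,interpolation=cv2.INTER_NEAREST))
    strip=p["frame"][v-40:v+41,u-2:u+3].mean(1).round().astype(int)
    for i in range(81): print(v-40+i,strip[i].tolist(),end="; ")
    print("crop origin",u-60,v-60); return p
E
python3 - <<'E'
from h import *
bub("b1.png"); st()
go((574,-289,200),1.1)
E
```

```text
time: 12.3
tool_pos: [509.1, -132.9, 234.4]
tcp_rot: [3.141, 0.0, 1.608]
contact_force: [-0.9, 0.1, -0.8]
grip_width: 32.0
finger_force: 0.0
vial 0.8 [317.0, 161.9] [505.8 -70.9 134. ]
121 [172, 169, 152]; 122 [172, 169, 152]; 123 [172, 170, 153]; 124 [172, 169, 151]; 125 [171, 168, 152]; 126 [171, 169, 152]; 127 [170, 167, 150]; 128 [171, 168, 152]; 129 [171, 168, 152]; 130 [171, 168, 152]; 131 [171, 168, 151]; 132 [170, 168, 150]; 133 [170, 168, 151]; 134 [170, 168, 151]; 135 [170, 167, 150]; 136 [169, 167, 150]; 137 [171, 168, 151]; 138 [170, 168, 149]; 139 [170, 168, 150]; 140 [170, 167, 150]; 141 [171, 168, 150]; 142 [170, 167, 150]; 143 [170, 167, 151]; 144 [169, 167, 149]; 145 [169, 167, 150]; 146 [169, 166, 150]; 147 [121, 120, 106]; 148 [49, 48, 42]; 149 [18, 18, 14]; 150 [17, 19, 16]; 151 [16, 14, 14]; 152 [70, 83, 25]; 153 [120, 141, 27]; 154 [126, 147, 26]; 155 [127, 148, 30]; 156 [126, 147, 25]; 157 [127, 147, 29]; 158 [124, 146, 24]; 159 [127, 148, 30]; 160 [125, 146, 26]; 161 [126, 147, 31]; 162 [125, 147, 28]; 163 [125, 146, 23]; 164 [125, 146, 21]; 165 [126, 147, 28]
[... 538 characters left out ...]
]; 192 [168, 165, 141]; 193 [160, 158, 134]; 194 [151, 148, 126]; 195 [132, 143, 75]; 196 [124, 144, 31]; 197 [123, 144, 25]; 198 [123, 144, 23]; 199 [123, 143, 21]; 200 [123, 144, 25]; 201 [122, 143, 18]; crop origin 257 101
{'time': np.float64(12.4), 'tool_pos': array([ 508.35 , -130.628,  233.218]), 'tcp_rot': array([-3.140e+00, -1.000e-03,  1.611e+00]), 'contact_force': array([-0.163, -0.119, -0.27 ]), 'grip_width': np.float64(39.7), 'finger_force': np.float64(0.0), 'joint_positions': array([-3.980e-01,  3.380e-01,  1.512e+00,  1.000e-03,  1.294e+00,
       -4.380e-01])}
row [-1.609  0.593  0.329] [-0.0006 -0.0003  0.1626] from [ 508.3 -130.6  233.2] [-3.1399e+00 -1.3000e-03  1.6107e+00]
```

View pics/b1.png

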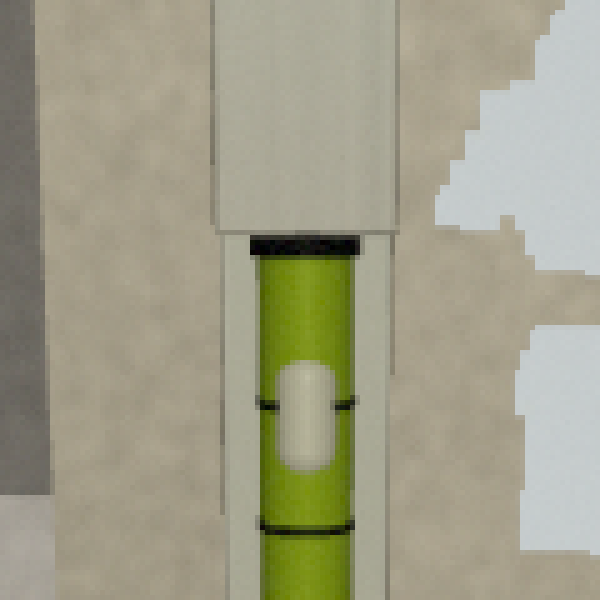

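The bubble spans crop rows 360–470 and the lines are at about 405 and 529. It therefore stands about 7 mm towards the high left end, so the lean is about 0.0035 rad and the knob needs about 2.6 rad clockwise. I'll move on to the knob.

```bash

python3 -m handwheel '-0.4 0.15 0 0 0 0 0.3;-0.85 0.3 0 0 0 0 0.3;-0.85 0.3 0 0 0 0 0.3'
python3 -m handwheel '-0.76 0.29 0.15 0 0 -0.22 0.3;-0.76 0.29 0.3 0 0 -0.22 0.3;-0.76 0.29 0.3 0 0 -0.22 0.3;-0.76 0.29 0.3 0 0 -0.22 0.3;-0.76 0.29 0.3 0 0 -0.22 0.3;-0.76 0.29 0.3 0 0 -0.22 0.3;-0.76 0.29 0.3 0 0 -0.22 0.3;-0.76 0.29 0.3 0 0 -0.22 0.3'
python3 - <<'E'
from h import *
p=viewer.capture("wrist"); save(p,"k5.png"); st()
for d in viewer.cut_out("foot_grip",p)[:2]:
    v,u=np.nonzero(d["pixels"]); print(d["score"],d["centre"],onz(p,d["centre"],135),u.min(),u.max(),v.min(),v.max())
go((574,-289,108),2.31)
E
```

```text
time: 12.65
tool_pos: [543.5, -218.1, 232.7]
tcp_rot: [-3.141, 0.001, 1.61]
contact_force: [-1.0, 0.4, 0.3]
grip_width: 58.1
finger_force: 0.0
time: 13.32
tool_pos: [574.5, -288.1, 203.3]
tcp_rot: [-3.141, -0.002, 2.302]
contact_force: [-0.6, 0.2, 1.4]
grip_width: 59.6
finger_force: 0.0
{'time': np.float64(13.367), 'tool_pos': array([ 574.484, -288.299,  203.592]), 'tcp_rot': array([-3.141e+00, -1.000e-03,  2.301e+00]), 'contact_force': array([ 0.403, -0.874,  0.311]), 'grip_width': np.float64(59.72), 'finger_force': np.float64(0.0), 'joint_positions': array([-0.584,  0.579,  1.202,  0.   ,  1.362, -1.315])}
0.89 [316.2, 260.9] [ 571.6 -286.9  135. ] 291 346 230 290
row [-0.001 -0.007  0.958] [-0.     -0.0003 -0.0027] from [ 574.5 -288.5  203.8] [-3.1416e+00 -9.0000e-04  2.3015e+00]
```

View pics/k5.png

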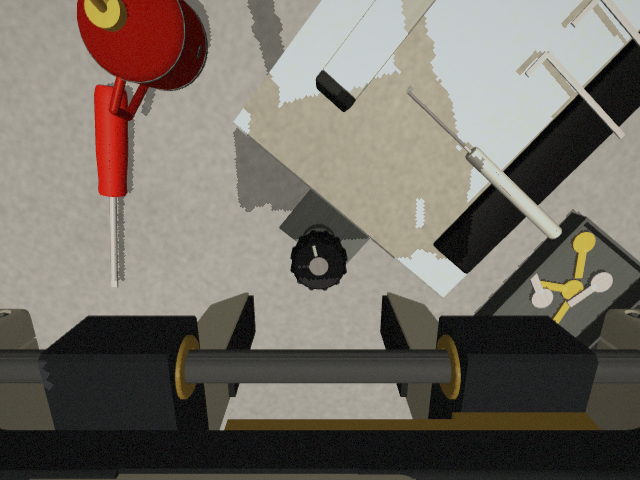

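The knob is round and centred at (319,261) between the open fingers, with its pointer at the top. The strip and pick at upper right are clear of the fingers.

```bash
python3 - <<'E'
from h import *
p=viewer.capture("wrist")
k=onz(p,(319,261),138); print(k); go((k[0],k[1],108),2.31)
E
```

```text
[ 572.5 -285.6  138. ]
row [0.037 0.006 0.96 ] [ 0.     -0.0002 -0.0027] from [ 574.5 -288.8  204. ] [ 3.1416e+00 -5.0000e-04  2.3017e+00]
```

```bash

python3 -m handwheel '0.02 0.01 0.4 0 0 0 0.3;0.02 0.01 0.8 0 0 0 0.3;0.02 0.01 0.95 0 0 0 0.3;0.02 0.01 0.95 0 0 0 0.3;0.02 0.01 0.95 0 0 0 0.3'
python3 -m handwheel '0 0 0 0 0 0 -1;0 0 0 0 0 0 -1;0 0 0 0 0 0 -1;0 0 0 0 0 0 -1;0 0 0 0 0 0 -1;0 0 0 0 0 0 -1;0 0 0 0 0 0 -1;0 0 0 0 0 0 -1'
```

```text
time: 13.88
tool_pos: [573.8, -287.1, 109.0]
tcp_rot: [-3.141, -0.001, 2.302]
contact_force: [0.1, -0.8, 0.3]
grip_width: 59.9
finger_force: 0.0
time: 14.55
tool_pos: [574.6, -287.4, 110.4]
tcp_rot: [3.141, 0.002, 2.303]
contact_force: [0.5, 1.6, 5.7]
grip_width: 34.1
finger_force: 30.0
```

```bash

python3 -m handwheel '0 0 0 0 0 0.25 -1;0 0 0 0 0 0.25 -1;0 0 0 0 0 0.25 -1;0 0 0 0 0 0.25 -1;0 0 0 0 0 0.25 -1;0 0 0 0 0 0.25 -1;0 0 0 0 0 0.25 -1;0 0 0 0 0 0.25 -1'
python3 -m handwheel '0 0 0 0 0 0.25 -1;0 0 0 0 0 0.25 -1;0 0 0 0 0 0.25 -1;0 0 0 0 0 0.25 -1;0 0 0 0 0 0.25 -1;0 0 0 0 0 0.25 -1;0 0 0 0 0 0.25 -1;0 0 0 0 0 0.25 -1'
```

```text
time: 15.22
tool_pos: [574.3, -287.4, 110.4]
tcp_rot: [3.14, 0.001, 1.515]
contact_force: [0.5, 1.3, 8.0]
grip_width: 34.1
finger_force: 30.0
time: 15.88
tool_pos: [574.1, -287.1, 110.3]
tcp_rot: [3.141, -0.0, 0.73]
contact_force: [-0.8, 2.9, 7.5]
grip_width: 33.9
finger_force: 30.0
```

```bash

python3 -m handwheel '0 0 0 0 0 0.25 -1;0 0 0 0 0 0.25 -1;0 0 0 0 0 0.25 -1;0 0 0 0 0 0.25 -1;0 0 0 0 0 0.25 -1;0 0 0 0 0 0.25 -1;0 0 0 0 0 0.25 -1;0 0 0 0 0 0.25 -1'
python3 -m handwheel '0 0 0 0 0 0.075 -1;0 0 0 0 0 0.075 -1;0 0 0 0 0 0.075 -1;0 0 0 0 0 0.075 -1'
python3 -m handwheel '0 0 0 0 0 0 0.3;0 0 0 0 0 0 0.3;0 0 0 0 0 0 0.3;0 0 0 0 0 0 0.3;0 0 -0.5 0 0 0 0.3;0 0 -1 0 0 0 0.3;0 0 -1 0 0 0 0.3;0 0 -1 0 0 0 0.3'
python3 - <<'E'
from h import *
st(); go((506.5,-145,235),1.611)
E
```

```text
time: 16.55
tool_pos: [574.1, -286.8, 110.4]
tcp_rot: [-3.141, -0.001, -0.056]
contact_force: [-1.6, 3.1, 7.5]
grip_width: 33.7
finger_force: 30.0
time: 16.88
tool_pos: [574.1, -286.7, 110.4]
tcp_rot: [-3.141, -0.001, -0.29]
contact_force: [-0.3, 3.5, 6.9]
grip_width: 34.3
finger_force: 30.0
time: 17.55
tool_pos: [575.8, -288.7, 214.8]
tcp_rot: [3.139, -0.009, -0.289]
contact_force: [0.6, -0.4, 0.5]
grip_width: 59.7
finger_force: 0.0
{'time': np.float64(17.55), 'tool_pos': array([ 575.836, -288.705,  214.812]), 'tcp_rot': array([ 3.139, -0.009, -0.289]), 'contact_force': array([ 0.616, -0.4  ,  0.545]), 'grip_width': np.float64(59.726), 'finger_force': np.float64(0.0), 'joint_positions': array([-0.584,  0.568,  1.191, -0.   ,  1.373,  1.277])}
row [-1.073 -1.179 -0.215] [ 0.0035 -0.0012 -0.6049] from [ 575.8 -288.7  214.8] [ 3.1387 -0.0094 -0.2893]
```

```bash

python3 -m handwheel '-0.5 -0.6 -0.2 0 0 -0.3 0;-0.5 -0.6 -0.2 0 0 -0.3 0;-0.5 -0.6 -0.2 0 0 -0.3 0;-0.5 -0.6 -0.2 0 0 -0.3 0;-0.5 -0.6 -0.2 0 0 -0.3 -1;-0.5 -0.6 -0.2 0 0 -0.3 -1;-0.5 -0.6 -0.2 0 0 -0.3 -1;-0.5 -0.6 -0.2 0 0 -0.3 -1'
python3 - <<'E'
from h import *
go((506.5,-145,235),1.611)
E
```

```text
time: 18.22
tool_pos: [542.6, -215.4, 227.9]
tcp_rot: [-3.14, 0.001, 0.66]
contact_force: [0.3, -0.3, 0.8]
grip_width: 24.2
finger_force: 0.0
row [ 0.146 -0.777 -0.069] [-0.0007 -0.     -0.3028] from [ 542.6 -215.4  227.9] [-3.1397e+00  9.0000e-04  6.5970e-01]
```

```bash

python3 -m handwheel '0.15 -0.78 -0.07 0 0 -0.303 -1;0.15 -0.78 -0.07 0 0 -0.303 -1;0.15 -0.78 -0.07 0 0 -0.303 -1;0.15 -0.78 -0.07 0 0 -0.303 -1;0.15 -0.78 -0.07 0 0 -0.303 -1;0.15 -0.78 -0.07 0 0 -0.303 -1;0.15 -0.78 -0.07 0 0 -0.303 -1;0.15 -0.78 -0.07 0 0 -0.303 -1'
python3 -m handwheel '0 0 0 0 0 0 -1;0 0 0 0 0 0 -1;0 0 0 0 0 0 -1;0 0 0 0 0 0 -1'
python3 - <<'E'
from h import *
bub("b2.png"); st()
E
```

```text
time: 18.88
tool_pos: [507.1, -144.4, 235.1]
tcp_rot: [-3.14, -0.001, 1.611]
contact_force: [1.6, -0.2, -0.5]
grip_width: 0.6
finger_force: 0.0
time: 19.22
tool_pos: [507.5, -144.5, 235.9]
tcp_rot: [-3.141, -0.0, 1.603]
contact_force: [0.7, 1.2, 0.1]
grip_width: 0.8
finger_force: 0.0
vial 0.61 [317.7, 136.5] [504.3 -65.9 134. ]
96 [176, 174, 157]; 97 [175, 173, 156]; 98 [175, 174, 156]; 99 [175, 173, 156]; 100 [176, 174, 156]; 101 [176, 174, 157]; 102 [175, 173, 155]; 103 [176, 173, 156]; 104 [175, 173, 156]; 105 [174, 172, 155]; 106 [175, 172, 155]; 107 [175, 172, 155]; 108 [175, 173, 156]; 109 [174, 172, 155]; 110 [175, 172, 155]; 111 [174, 172, 155]; 112 [175, 172, 155]; 113 [174, 172, 155]; 114 [175, 172, 155]; 115 [175, 172, 155]; 116 [175, 172, 154]; 117 [174, 172, 155]; 118 [174, 172, 154]; 119 [174, 172, 155]; 120 [174, 172, 154]; 121 [174, 172, 154]; 122 [175, 172, 155]; 123 [174, 171, 154]; 124 [174, 171, 154]; 125 [174, 171, 154]; 126 [175, 172, 154]; 127 [165, 163, 146]; 128 [101, 98, 86]; 129 [34, 33, 29]; 130 [14, 15, 14]; 131 [11, 11, 9]; 132 [11, 12, 12]; 133 [64, 76,
[... 505 characters left out ...]
 159 [117, 138, 16]; 160 [118, 139, 21]; 161 [117, 138, 15]; 162 [116, 138, 16]; 163 [60, 72, 16]; 164 [17, 21, 14]; 165 [90, 105, 27]; 166 [135, 144, 77]; 167 [149, 153, 108]; 168 [158, 157, 128]; 169 [159, 158, 129]; 170 [159, 156, 133]; 171 [159, 157, 133]; 172 [158, 156, 133]; 173 [159, 157, 133]; 174 [159, 157, 133]; 175 [159, 156, 134]; 176 [158, 155, 131]; crop origin 257 76
{'time': np.float64(19.317), 'tool_pos': array([ 507.536, -144.464,  236.078]), 'tcp_rot': array([-3.141, -0.   ,  1.604]), 'contact_force': array([-0.297, -0.048,  0.141]), 'grip_width': np.float64(0.647), 'finger_force': np.float64(0.0), 'joint_positions': array([-0.423,  0.34 ,  1.501,  0.   ,  1.301, -0.456])}
```

View pics/b2.png

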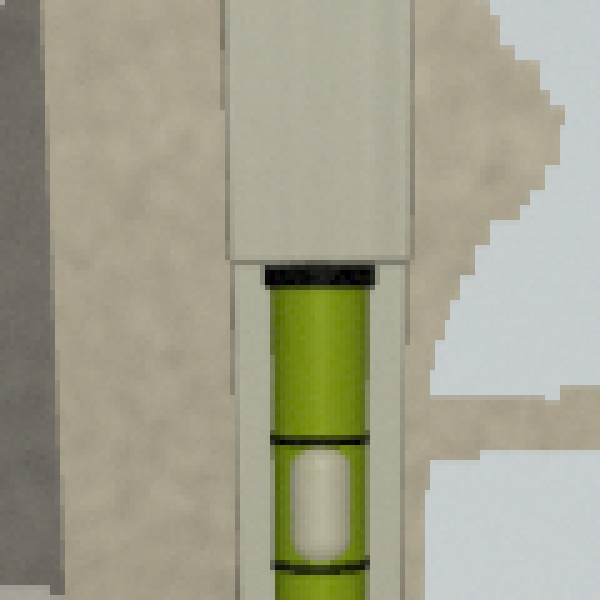

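The bubble spans crop rows 450–562 and the lines are at 441 and 569, so it is centred to within about 0.3 mm. Next is the final press, with shut fingers on the solid top left of the vial.

```bash
python3 - <<'E'
from h import *
p=viewer.capture("wrist"); v=onz(p,(321,177.5),137); e=onz(p,(321,102),142); print(v,e); go((v[0]-2.5,v[1]+60,160),1.611)
E
```

```text
[507.5 -92.6 137. ] [505.7 -44.9 142. ]
row [1.119 0.012 0.761] [-0.     -0.     -0.0021] from [ 507.5 -144.5  236.1] [-3.1415e+00 -1.0000e-04  1.6044e+00]
```

```bash

python3 -m handwheel '0.5 0 0 0 0 0 -1;1 0 0 0 0 0 -1;1 0 0 0 0 0 -1;1 0 0.3 0 0 0 -1;1 0 0.6 0 0 0 -1;1 0 0.6 0 0 0 -1'
python3 -m handwheel '0.12 0.01 0.15 0 0 0 -1;0.12 0.01 0.25 0 0 0 -1;0.12 0.01 0.25 0 0 0 -1;0.12 0.01 0.25 0 0 0 -1'
python3 -m handwheel '0 0 0.03 0 0 0 -1;0 0 0.06 0 0 0 -1;0 0 0.06 0 0 0 -1'
python3 - <<'E'
from h import *
st()
E
```

```text
time: 19.87
tool_pos: [501.1, -43.3, 171.7]
tcp_rot: [-3.133, -0.002, 1.606]
contact_force: [-1.4, -0.8, -0.3]
grip_width: 0.5
finger_force: 0.0
time: 20.2
tool_pos: [504.9, -33.0, 151.7]
tcp_rot: [-3.142, 0.0, 1.605]
contact_force: [0.3, -0.1, 0.9]
grip_width: 0.7
finger_force: 0.0
time: 20.45
tool_pos: [504.7, -32.8, 145.3]
tcp_rot: [3.141, 0.0, 1.605]
contact_force: [-0.8, -0.7, -0.4]
grip_width: 0.4
finger_force: 0.0
{'time': np.float64(20.45), 'tool_pos': array([504.726, -32.836, 145.283]), 'tcp_rot': array([3.141, 0.   , 1.605]), 'contact_force': array([-0.841, -0.706, -0.365]), 'grip_width': np.float64(0.377), 'finger_force': np.float64(0.0), 'joint_positions': array([-0.217,  0.39 ,  1.696,  0.   ,  1.055, -0.251])}
```

```bash

python3 -m handwheel '0 0 0.02 0 0 0 -1;0 0 0.02 0 0 0 -1;0 0 0.02 0 0 0 -1'
python3 -m handwheel '0 0 0.015 0 0 0 -1;0 0 0.015 0 0 0 -1;0 0 0.015 0 0 0 -1'
```

```text
time: 20.7
tool_pos: [504.7, -32.6, 143.2]
tcp_rot: [3.142, -0.0, 1.605]
contact_force: [0.4, 0.1, -0.3]
grip_width: 0.4
finger_force: 0.0
time: 20.95
tool_pos: [505.0, -32.6, 142.2]
tcp_rot: [3.141, 0.0, 1.605]
contact_force: [-0.2, -0.5, 4.4]
grip_width: 0.5
finger_force: 2.5
```

```bash

python3 -m handwheel '0 0 0.01 0 0 0 -1;0 0 0.01 0 0 0 -1;0 0 0.01 0 0 0 -1'
python3 -m handwheel '0 0 0.003 0 0 0 -1;0 0 0.003 0 0 0 -1;0 0 0.003 0 0 0 -1;0 0 0.003 0 0 0 -1;0 0 0.003 0 0 0 -1;0 0 0.003 0 0 0 -1;0 0 0.003 0 0 0 -1;0 0 0.003 0 0 0 -1'
python3 - <<'E'
from h import *
st(); p=viewer.capture("top"); v=[(d["score"],d["centre"],onz(p,d["centre"],134)) for d in viewer.recognise("vial",p)];print(v)
c=p["frame"][190:290,280:440]; cv2.imwrite("pics/t6.png",cv2.resize(c[:,:,::-1],None,fx=5,fy=5,interpolation=2))
E
```

```text
time: 21.2
tool_pos: [505.1, -32.6, 142.2]
tcp_rot: [3.14, 0.0, 1.605]
contact_force: [-3.9, 0.2, 12.0]
grip_width: 0.5
finger_force: 6.4
time: 21.87
tool_pos: [505.2, -32.6, 142.2]
tcp_rot: [3.139, 0.001, 1.605]
contact_force: [-4.4, 1.2, 14.9]
grip_width: 0.8
finger_force: 7.5
{'time': np.float64(21.867), 'tool_pos': array([505.151, -32.581, 142.187]), 'tcp_rot': array([3.139e+00, 1.000e-03, 1.605e+00]), 'contact_force': array([-4.385,  1.157, 14.864]), 'grip_width': np.float64(0.756), 'finger_force': np.float64(7.519), 'joint_positions': array([-0.216,  0.394,  1.701, -0.   ,  1.045, -0.25 ])}
[(0.93, [388.5, 248.4], array([ 505.8, -160.5,  134. ])), (0.86, [133.5, 235.0], array([519.8, 458.7, 134. ])), (0.84, [141.6, 311.3], array([337.3, 425.9, 134. ])), (0.63, [442.0, 225.3], array([ 566.9, -291.3,  134. ]))]
```

View pics/t6.png

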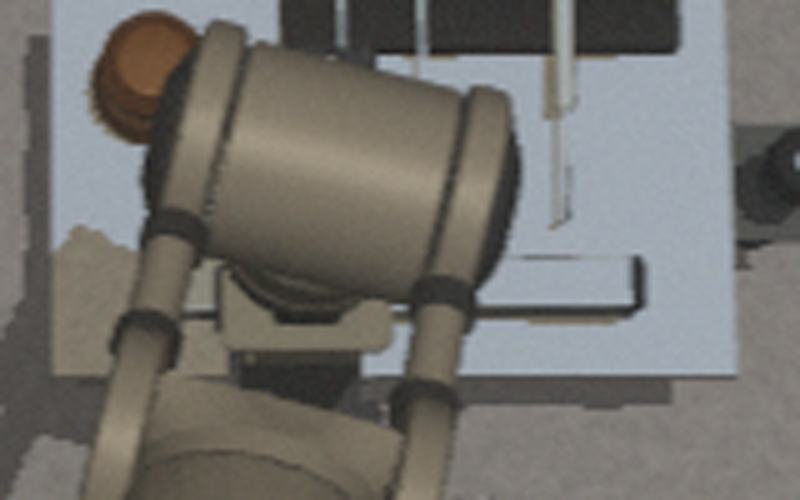

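The top view shows the level flat on the board along its length, its right end at about (635,283) in the crop. The gripper presses it steadily with about 15 N, so I'm handing the job in.

```bash
python3 -c "
from h import *
st(); print(bot.close_job())"
```

```text
{'time': np.float64(21.967), 'tool_pos': array([505.144, -32.585, 142.174]), 'tcp_rot': array([3.139e+00, 1.000e-03, 1.605e+00]), 'contact_force': array([-4.351,  0.147, 15.45 ]), 'grip_width': np.float64(0.357), 'finger_force': np.float64(7.519), 'joint_positions': array([-0.216,  0.394,  1.701, -0.   ,  1.045, -0.25 ])}
the job is handed in; nothing more can be done
None
```

I handed the job in at about 22 s: the level lies flat along the shelf under a steady press of about 15 N, and the bubble read centred to about 0.3 mm just before that press (the arm hid it afterwards); no verdict came back.

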